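# Open the bookbinder's glue jar

## Robot

A 7-joint arm with a two-finger parallel gripper is mounted at the origin on the work surface. World frame = base frame: x ahead of the robot, y to its left, z up, the work surface at z = 0. Lengths are in m, angles in degrees, forces in N, time in s.
With the tool pointing down it reaches from about 0.425 to 0.875 m from the base axis. Payload 4.7 kg.
Tool frame: the origin (TCP) lies at the centre of the arm's flange, where the gripper is bolted on; the fingertips stand 182 mm ahead of it and the grasp point (between the pads) lies 164 mm ahead of it (r.hold_point_z is the z of the grasp point in the tool frame, in m); z points along the fingers, y is the line along which they close (so a half turn about z gives the same grasp; the last joint's range is limited). The gripper opens to 87 mm and grips with 3 to 60 N. Pads are 19 mm wide; open, the fingers measure 117 mm over their backs; the gripper's body (75 mm by 190 mm) begins 51 mm behind the grasp point.
Start: joints at [74.089, 18.392, -4.016, 83.108, 1.295, 78.541, -3.26], TCP at [0.187, -0.623, 0.405] pointing down, gripper open.
Joint ranges: [-163.93, 163.93], [-17.29, 119.83], [-79.2, 71.16], [3.27, 140.29], [-89.18, 269.18], [5.43, 117.66], [-154.24, 154.24]. Speed limits (degrees/s): [147.25, 147.25, 180, 180, 180, 180, 180].

## Interface

Orientations are given as a 3x3 rotation matrix whose columns are the frame's x, y, z axes.
In Python, from plant import r gives the robot as it stands.
- The arm moves only by the tool drive_tool, never from a script. Its argument "rows" is a list of rows, each a list of 7 numbers: the turn, a rotation vector about the world's x, y, z in units of 180 degrees (1.0 is 180 degrees), then the shift along the world's x, y, z in units of 40 cm (1.0 is 40 cm), then the closure, from 0 (fully open) to 1 (shut). In form: [[rx, ry, rz, tx, ty, tz, grip], ...]. A call has 1 to 12 rows; each row is the pose to reach, as a shift and turn from the pose commanded when the call began, turning the shorter way round; what a row does not reach only later rows make up. A row lasts 1/10 s, in which the tool goes at most 50 mm and 8.59 degrees, less where a joint would pass 70% of its speed; a pose out of reach is approached as far as the arm can. A call with a number of a shift or a turn outside -1 to 1 is refused whole. A call with a gripper value outside its range is refused whole. The fingers move at their own pace and stop on an object; the grip force is fixed at half the most. Time passes only in rows, so rows that repeat a pose let the fingers close. It gives the time, the measured TCP pose, the force, the opening and the grip force at its end, in the units of the state.
- r.get_state(): the state, without advancing time (a new reading comes with each control period).
- r.get_image(name): name is "side" or "top"; returns a dict with "image" (420x560x3 uint8, blue, green, red), "range_z" (420x560 float32, m along the optical axis (not along the pixel's ray), 0 where there is no reading), "camera_matrix" (3x3 intrinsics, pixels), "k1" (the pictures are not rectified: a ray, as slopes to the right and down, at radius r is drawn at 1 + k1 r^2 times it, then the intrinsics apply), "world_from_camera" (4x4, takes a point from camera to world coordinates). Camera axes: x right, y down, z forward; pixel columns grow to the right and rows downward; lengths in m; the calibration is good to about 2 mm. A picture is of the moment at which its call begins.
- r.finish_job(): hands the job in; it is judged then, once.
Trained networks look in the newest picture that a camera, given by its name, has taken for a name from the list of things; names that differ only in an ending like _2 or _b are one class to them, and where a whole thing is asked for, a point or a joint stands for the part that bears it (a point fixed in the world has none). Each returns a list of dicts, best first, with "p" (0 to 1); they miss things now and then, are a little off and sometimes report something else, mostly with a low value. They report only what shows in the picture. A call takes as long as a camera call. They do not tell look-alikes from the thing itself.
- r.recognise(camera, label): "pixel" ([column, row] in pixels, amid what is visible of it).
- r.landmark_of(camera, label): "pixel" ([column, row] in pixels: a listed point, or the origin of a listed thing).
The state is a dict: "time": time; "joints": joint angles; "joint_vel": joint speeds; "effort": joint torques, N m; "eef_pos": TCP position; "tool_rot": TCP orientation; "contact_force": force on the tool from outside, world axes, zero at the start; "moment": the same for the moment, N m; "opening": finger opening in m; "grip_force": force on a finger pad.
Only numpy, scipy, OpenCV 4.12 (cv2) and the standard library are available. Lean on these libraries where they do the work, as an engineer would, in place of code of your own. Each camera call takes 0.05 s, during which the arm holds its last target. There are 200 camera calls.

## Task

Unscrew the cap of the tall, slender glue jar (counter-clockwise seen from above) until its thread lets go, lift it straight off, and set it down gently, top side up, in the shallow metal tray. Leave the cap of the short, wide paste jar alone.

Things in the scene. Friction and masses are not known exactly. Their poses are not given: they have to be found in the camera images.
- cap_center (a point): Centre (half-way up) of the glue jar's ribbed blue screw cap: round, 50 mm across, 38 mm tall, 60 g, z up the screw axis. On the jar this point is 136 mm above the table; set down in the tray 22 mm. Grip it by its sides from above, at any yaw, at this height or up to 10 mm higher; the neck below leaves 14 mm free under the cap for fingertips. Turns with almost no torque.
- glue_jar: Tall, slender white jar, 68 mm across, mouth 150 mm up, fixed in a bench clamp. Origin: centre of its underside, on the screw axis. Quick thread: counter-clockwise seen from above the cap lets go within 80 degrees of the start, so one 90 to 110 degree turn in one grasp frees it (a stop blocks it past 125). It need not rise while turning; then it lifts straight up, clear of the neck after 30 mm.
- tray: Shallow square aluminium tray, 160 x 160 mm, fixed; floor 3 mm thick, rim 11 mm above the table, walls 3 mm. Origin at the centre of its underside, sides along its x and y.
- paste_cap_center (a point): Centre of the same kind of cap on the other jar, the short, wide white paste jar (92 mm across, top of its cap 110 mm above the table), clamped likewise. Leave it on. The two jars may stand either way round.
Things that resemble listed ones, but are neither listed nor needed, are in the scene too. Leave any red or yellow look-alike of the part that bears cap_center alone.

How it is judged (in metres and radians):
On the way, in this order (a step that is already met when the one before it is completed fails the run):
1. the cap is turned (by at least 63 degrees from tight) while still on the glue jar's neck (angle between the x axis of cap_center and the x axis of glue_jar, either way round above 1.1 rad and horizontal distance between cap_center and glue_jar below 0.006 m and z of cap_center in the frame of glue_jar below 0.15 m and angle between cap_center's own z axis and vertical below 0.2 rad), for 0.05 s.
2. the cap is lifted clear of the neck (z of cap_center in the frame of glue_jar above 0.17 m), for 0.05 s.
At the end, for the whole second after the job is handed in: The glue jar's cap stands at rest, top side up (within 10 degrees), on the floor of the tray, its centre within 75 mm of the tray's centre, and the paste jar's cap is still in place within 12 mm (horizontal distance between cap_center and tray below 0.075 m and z of cap_center in the frame of tray between 0.017 and 0.027 m and angle between cap_center's own z axis and vertical below 0.17 rad and linear speed of cap below 0.02 m/s and distance of paste_cap_center from where it was at the start of the episode below 0.012 m); the robot touches nothing.
It fails at once if the cap is dropped into the tray (it moves faster than 0.6 m/s just above it) instead of being set down (linear speed of cap above 0.6 m/s and height (world z) of cap_center below 0.06 m).
It fails at once if the paste jar's cap is taken off or knocked (moved more than 12 mm) (distance of paste_cap_center from where it was at the start of the episode above 0.012 m).
It also fails if it takes over 43 s, if anything falls off the work surface, if the arm or the gripper's body presses on something with over 40 N, if the wrist force passes 120 N, or if a joint passes its speed limit or range.

## Working session

There is one attempt and no reset: what is moved stays moved. The work goes in short steps, Python scripts to look and compute and a tool call to move; the robot and the scene stay as the last step left them, time stands still between calls to the robot, and variables do not carry over. Pictures are saved under pics/ and viewed, at most 10 in all, crops included, and the job is handed in when it is done.

Besides the shell and the picture viewer there is one more tool, called after "Call:" as name(argument=value, ...), one argument or row to a line, values as JSON. drive_tool: Moves the arm, as the interface text tells. Shifts and turns lie within -1 to 1; 1 stands for 40 cm of shift or 180 degrees of turn. Its arguments: {"type":"object","properties":{"rows":{"type":"array"}},"required":["rows"]}

```bash
mkdir -p pics; cat > h.py <<'E'
import numpy as np, cv2
from plant import r
def ray(im,px):
    K=im["camera_matrix"];k=im["k1"]
    d=np.array([(px[0]-K[0][2])/K[0][0],(px[1]-K[1][2])/K[1][1]]);s=d.copy()
    for _ in range(20): s=d/(1+k*(s@s))
    return np.array([s[0],s[1],1.])
def pt(im,px):
    v=ray(im,px);u,w=int(round(px[0])),int(round(px[1]))
    z=im["range_z"][max(w-2,0):w+3,max(u-2,0):u+3];z=z[z>0]
    z=np.median(z) if z.size else np.nan
    T=np.array(im["world_from_camera"]);return T[:3,:3]@(v*z)+T[:3,3]
def line(im,px):
    T=np.array(im["world_from_camera"]);d=T[:3,:3]@ray(im,px);return T[:3,3],d/np.linalg.norm(d)
def tri(a,b):
    (p,d),(q,e)=a,b
    s=np.linalg.lstsq(np.c_[d,-e],q-p,rcond=None)[0];A=p+s[0]*d;B=q+s[1]*e
    return (A+B)/2,np.linalg.norm(A-B)
def onz(l,z): p,d=l; return p+d*(z-p[2])/d[2]
E
cat > a.py <<'E'
from h import *
np.set_printoptions(precision=3,suppress=True)
ims={c:r.get_image(c) for c in("side","top")}
for c,im in ims.items():
    cv2.imwrite(f"pics/{c}0.png",im["image"]);print(c,np.array(im["world_from_camera"])[:3,3])
    for l in("cap_center","paste_cap_center","glue_jar","tray"):
        for f in(r.recognise,r.landmark_of):
            for d in f(c,l)[:5]: print(c,l,f.__name__[:4],np.round(d["pixel"]),round(d["p"],2),pt(im,d["pixel"]))
s=r.get_state();print(s["time"],s["eef_pos"],np.array(s["tool_rot"]),s["joints"])
E
python3 a.py
```

```text
side [0.328 0.74  0.94 ]
side cap_center call [276. 190.] 0.73 [ 0.657 -0.174  0.04 ]
side cap_center call [285. 168.] 0.71 [ 0.66  -0.272  0.04 ]
side cap_center call [283. 170.] 0.79 [ 0.665 -0.267  0.035]
side cap_center call [276. 192.] 0.74 [ 0.656 -0.171  0.032]
side cap_center call [322. 151.] 0.62 [ 0.542 -0.235  0.159]
side paste_cap_center call [242. 306.] 0.89 [0.586 0.259 0.113]
side paste_cap_center call [245. 307.] 0.88 [0.581 0.26  0.113]
side glue_jar call [318. 182.] 0.67 [ 0.545 -0.221  0.057]
side glue_jar call [317. 191.] 0.64 [ 0.547 -0.218  0.025]
side tray call [292. 240.] 0.72 [ 0.567 -0.034  0.006]
side tray call [292. 240.] 0.97 [ 0.565 -0.033  0.006]
top [ 0.477 -0.026  1.041]
top cap_center call [439. 216.] 0.79 [ 0.577 -0.361  0.038]
top cap_center call [357. 178.] 0.65 [ 0.662 -0.191  0.038]
top cap_center call [399. 228.] 0.57 [ 0.545 -0.246  0.156]
top cap_center call [398. 176.] 0.56 [ 0.665 -0.279  0.038]
top cap_center call [439. 216.] 0.96 [ 0.577 -0.361  0.038]
top cap_center call [397. 174.] 0.93 [ 0.669 -0.276  0.038]
top cap_center call [399. 229.] 0.88 [ 0.543 -0.247  0.155]
top cap_center call [358. 180.] 0.61 [ 0.658 -0.193  0.038]
top paste_cap_center call [140. 215.] 0.69 [0.583 0.247 0.11 ]
top paste_cap_center call [141. 213.] 0.9 [0.587 0.245 0.11 ]
top glue_jar call [382. 233.] 0.84 [ 0.54  -0.227  0.095]
top tray call [282. 232.] 0.9 [ 0.552 -0.03   0.002]
top tray call [283. 228.] 0.84 [ 0.562 -0.033  0.003]
0.9 [ 0.187 -0.623  0.405] [[ 0.958  0.288 -0.   ]
 [ 0.288 -0.958 -0.   ]
 [-0.     0.    -1.   ]] [74.09  18.389 -4.017 83.106  1.296 78.54  -3.261]
```

View pics/top0.png

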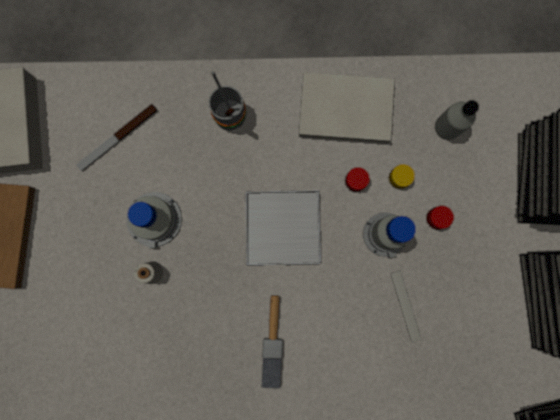

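View pics/side0.png

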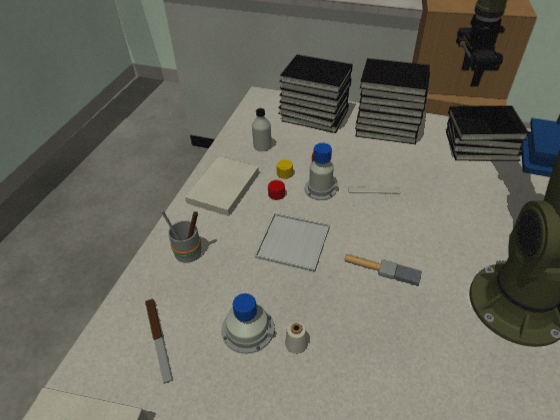

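```bash
cat > b.py <<'E'
from h import *
np.set_printoptions(precision=4,suppress=True)
P=[]
for c in("side","top"):
    im=r.get_image(c);Z=im["range_z"];H,W=Z.shape
    hsv=cv2.cvtColor(im["image"],cv2.COLOR_BGR2HSV)
    m=cv2.inRange(hsv,(95,90,30),(130,255,255))
    ys,xs=np.nonzero(m);Q=np.array([pt(im,(x,y)) for x,y in zip(xs,ys)])
    k=(abs(Q[:,0]-.54)<.06)&(abs(Q[:,1]+.245)<.06)&(Q[:,2]>.1)
    q=Q[k];print(c,k.sum(),"zmax",np.percentile(q[:,2],[5,50,95]) if k.sum() else 0)
    t=q[q[:,2]>.148];print("top disc",len(t))
    if len(t)>10:
        print(cv2.minEnclosingCircle(t[:,:2].astype(np.float32)*1000),t.mean(0))
    j=k.nonzero()[0][Q[k][:,2]>.148]
    print("centroid line at .155",onz(line(im,(xs[j].mean(),ys[j].mean())),.155));P.append(line(im,(xs[j].mean(),ys[j].mean())))
print("tri",tri(*P))
E
python3 b.py
```

```text
side 322 zmax [0.1233 0.1523 0.1588]
top disc 190
((544.3002319335938, -251.91050720214844), 24.16683006286621) [ 0.5434 -0.2474  0.1562]
centroid line at .155 [ 0.5437 -0.2488  0.155 ]
top 607 zmax [0.136  0.1549 0.1558]
top disc 532
((543.61376953125, -252.3756866455078), 24.181272506713867) [ 0.5434 -0.2517  0.1546]
centroid line at .155 [ 0.5433 -0.2516  0.155 ]
tri (array([ 0.544 , -0.2522,  0.1524]), np.float64(0.0009302037913754147))
```

The glue jar stands at the right (cap at about (400,229) in the top view) and the paste jar at the left (142,215). The tray is at (283,228), with the red and yellow look-alikes lying loose near the glue jar. Cap centre is about (0.544, -0.252), and its top measures 0.155 m, which matches the text. Next I check obstacle heights on the path and the tray centre.

```bash
cat > c.py <<'E'
from h import *
np.set_printoptions(precision=3,suppress=True)
im=r.get_image("side")
Q=np.array([[*pt(im,(x,y))] for x in range(250,560,4) for y in range(50,320,4)])
for a in np.arange(0,.8,.1):
  print(a,[round(float(np.nanmax(Q[k][:,2])),2) if (k:=(abs(Q[:,0]-a-.05)<.05)&(abs(Q[:,1]-b-.05)<.05)).any() else None for b in np.arange(-.9,0,.1)])
im=r.get_image("top")
c=[(248,192),(320,192),(321,264),(247,264)];print(np.mean([onz(line(im,p),.011) for p in c],0),[onz(line(im,p),.011)[:2] for p in c])
E
python3 c.py
```

```text
0.0 [None, None, 0.11, 0.11, 0.0, 0.0, 0.01, 0.0, 0.39]
0.1 [None, None, 0.11, 0.34, 0.0, 0.0, 0.0, 0.0, 0.01]
0.2 [None, 0.01, 0.31, 0.31, 0.01, 0.0, 0.0, 0.0, 0.02]
0.30000000000000004 [None, None, 0.21, 0.21, 0.0, 0.01, 0.01, 0.0, 0.02]
0.4 [None, None, 0.21, 0.21, 0.0, 0.01, 0.01, 0.01, 0.02]
0.5 [None, 0.01, 0.21, 0.21, 0.0, 0.01, 0.16, 0.01, 0.01]
0.6000000000000001 [None, None, 0.19, 0.19, 0.01, 0.04, 0.04, 0.04, 0.01]
0.7000000000000001 [None, 0.19, 0.19, 0.19, 0.14, 0.14, 0.03, 0.0, 0.0]
[ 0.561 -0.035  0.011] [array([0.64 , 0.042]), array([ 0.637, -0.115]), array([ 0.482, -0.112]), array([0.485, 0.046])]
```

Call:
drive_tool(
  rows=[
    [0,0,0,0,0,0.1,0],
    [0,0,0,0.8925,0.9275,0.1,0],
    [0,0,0,0.8925,0.9275,0.1,0],
    [0,0,0,0.8925,0.9275,0.1,0],
    [0,0,0,0.8925,0.9275,0.1,0],
    [0,0,0,0.8925,0.9275,0.1,0],
    [0,0,0,0.8925,0.9275,0.1,0],
    [0,0,0,0.8925,0.9275,0.1,0],
    [0,0,0,0.8925,0.9275,0.1,0],
    [0,0,0,0.8925,0.9275,0.1,0],
    [0,0,0,0.8925,0.9275,0.1,0],
    [0,0,0,0.8925,0.9275,0.1,0],
  ],
)

```text
time: 2.3
eef_pos: [0.5474, -0.2451, 0.445]
tool_rot: [[0.955, 0.297, 0.003], [0.297, -0.955, 0.003], [0.003, -0.002, -1.0]]
contact_force: [0.2, 0.3, 0.7]
opening: 0.0872
grip_force: 0.0
```

```bash
cat > s.py <<'E'
from h import *
s=r.get_state();print({k:np.round(s[k],4).tolist() for k in("time","eef_pos","tool_rot","joints","contact_force","opening","grip_force")})
E
python3 s.py
```

```text
{'time': 2.3, 'eef_pos': [0.5474, -0.2451, 0.445], 'tool_rot': [[0.955, 0.2965, 0.0025], [0.2965, -0.955, 0.0032], [0.0033, -0.0023, -1.0]], 'joints': [41.7335, 12.7741, -23.7587, 86.5166, 4.9416, 81.7136, -54.9589], 'contact_force': [0.2128, 0.2578, 0.7462], 'opening': 0.0872, 'grip_force': 0.0}
```

Call:
drive_tool(
  rows=[
    [0,0,0,0,0,-0.1,0],
    [0,0,0,0,0,-0.15,0],
    [0,0,0,0,0,-0.15,0],
    [0,0,0,0,0,-0.15,0],
    [0,0,0,0,0,-0.15,0],
  ],
)

```text
time: 2.8
eef_pos: [0.5443, -0.252, 0.3867]
tool_rot: [[0.958, 0.287, 0.003], [0.287, -0.958, -0.001], [0.002, 0.002, -1.0]]
contact_force: [0.5, 0.3, -0.2]
opening: 0.0868
grip_force: 0.0
```

```bash
python3 s.py; python3 b.py; python3 -c "
import cv2
from h import *
a=[r.get_image(c)['image'] for c in ('side','top')]
cv2.imwrite('pics/m1.png',np.hstack([cv2.resize(a[0][40:240,220:420],(400,400)),cv2.resize(a[1][130:330,300:500],(400,400))]))"
```

```text
{'time': 2.8, 'eef_pos': [0.5443, -0.252, 0.3867], 'tool_rot': [[0.9579, 0.287, 0.0026], [0.287, -0.9579, -0.0014], [0.0021, 0.0021, -1.0]], 'joints': [42.0338, 14.2211, -23.2883, 91.503, 5.7893, 75.298, -55.3907], 'contact_force': [0.5271, 0.3208, -0.2261], 'opening': 0.0868, 'grip_force': 0.0}
side 316 zmax [0.123  0.1519 0.1612]
top disc 180
((541.3688354492188, -236.110595703125), 34.6593132019043) [ 0.5425 -0.244   0.1579]
centroid line at .155 [ 0.5433 -0.2477  0.155 ]
top 1 zmax [0.3166 0.3166 0.3166]
top disc 1
centroid line at .155 [ 0.536 -0.222  0.155]
tri (array([ 0.5354, -0.2162,  0.1802]), np.float64(0.002123574849617379))
```

View pics/m1.png

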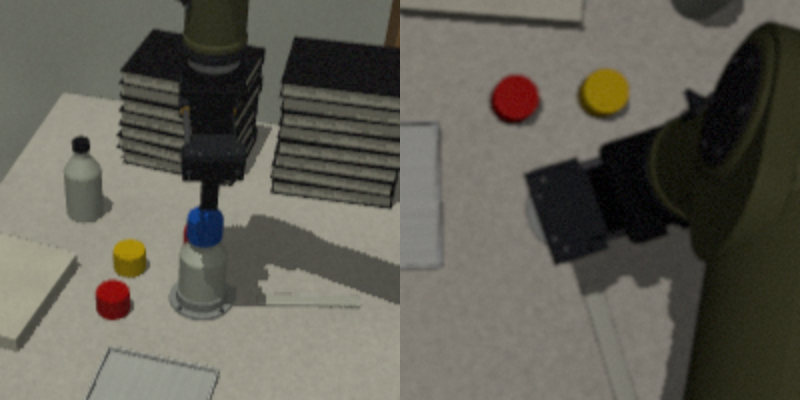

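The side crop shows the gripper centred over the blue cap (205,225), with nothing in the way. I'll go down slowly and close.

Call:
drive_tool(
  rows=[
    [0,0,0,0,0,-0.05,0],
    [0,0,0,0,0,-0.1,0],
    [0,0,0,0,0,-0.15,0],
    [0,0,0,0,0,-0.2,0],
    [0,0,0,0,0,-0.2,0],
    [0,0,0,0,0,-0.2,0],
    [0,0,0,0,0,-0.2,0],
  ],
)

```text
time: 3.7
eef_pos: [0.5446, -0.2517, 0.3064]
tool_rot: [[0.958, 0.288, 0.002], [0.288, -0.958, -0.001], [0.002, 0.002, -1.0]]
contact_force: [0.0, -0.2, -0.1]
opening: 0.0867
grip_force: 0.0
```

Call:
drive_tool(
  rows=[
    [0,0,0,0,0,0,1],
    [0,0,0,0,0,0,1],
    [0,0,0,0,0,0,1],
    [0,0,0,0,0,0,1],
    [0,0,0,0,0,0,1],
    [0,0,0,0,0,0,1],
    [0,0,0,0,0,0,1],
    [0,0,0,0,0,0,1],
  ],
)

```text
time: 4.5
eef_pos: [0.544, -0.2516, 0.3048]
tool_rot: [[0.958, 0.288, -0.0], [0.288, -0.958, -0.0], [-0.0, 0.0, -1.0]]
contact_force: [0.0, 0.0, 0.8]
opening: 0.0495
grip_force: 30.0
```

Gripped, with almost no side force. Turn counter-clockwise by 100° (0.5556), about 8.5° per row.

Call:
drive_tool(
  rows=[
    [0,0,0.0444,0,0,0,1],
    [0,0,0.0889,0,0,0,1],
    [0,0,0.1333,0,0,0,1],
    [0,0,0.1778,0,0,0,1],
    [0,0,0.2222,0,0,0,1],
    [0,0,0.2667,0,0,0,1],
    [0,0,0.3111,0,0,0,1],
    [0,0,0.3556,0,0,0,1],
    [0,0,0.4,0,0,0,1],
    [0,0,0.4444,0,0,0,1],
    [0,0,0.4444,0,0,0,1],
    [0,0,0.4444,0,0,0,1],
  ],
)

```text
time: 5.7
eef_pos: [0.544, -0.2517, 0.3048]
tool_rot: [[-0.113, 0.994, 0.0], [0.994, 0.113, 0.0], [-0.0, 0.0, -1.0]]
contact_force: [-0.1, 0.2, 0.5]
opening: 0.0497
grip_force: 30.0
```

Call:
drive_tool(
  rows=[
    [0,0,0.04,0,0,0,1],
    [0,0,0.08,0,0,0,1],
    [0,0,0.12,0,0,0,1],
    [0,0,0.12,0,0,0,1],
    [0,0,0.12,0,0,0,1],
    [0,0,0.12,0,0,0,1],
  ],
)

```text
time: 6.3
eef_pos: [0.544, -0.2515, 0.3048]
tool_rot: [[-0.472, 0.882, 0.0], [0.882, 0.472, -0.0], [-0.0, 0.0, -1.0]]
contact_force: [1.0, -0.1, 0.5]
opening: 0.0497
grip_force: 30.0
```

```bash
python3 s.py
```

```text
{'time': 6.3, 'eef_pos': [0.544, -0.2515, 0.3048], 'tool_rot': [[-0.4717, 0.8817, 0.0002], [0.8817, 0.4717, -0.0001], [-0.0002, 0.0001, -1.0]], 'joints': [53.7077, 20.2796, -38.0044, 96.625, 13.342, 67.6863, 40.471], 'contact_force': [0.9879, -0.0541, 0.4624], 'opening': 0.0497, 'grip_force': 30.0002}
```

Call:
drive_tool(
  rows=[
    [0,0,0,0,0,0.025,1],
    [0,0,0,0,0,0.05,1],
    [0,0,0,0,0,0.075,1],
    [0,0,0,0,0,0.1,1],
    [0,0,0,0,0,0.125,1],
    [0,0,0,0,0,0.15,1],
    [0,0,0,0,0,0.2,1],
    [0,0,0,0,0,0.25,1],
    [0,0,0,0,0,0.25,1],
    [0,0,0,0,0,0.25,1],
    [0,0,0,0,0,0.25,1],
  ],
)

```text
time: 7.4
eef_pos: [0.5436, -0.2515, 0.4037]
tool_rot: [[-0.474, 0.88, -0.002], [0.88, 0.474, 0.001], [0.001, -0.001, -1.0]]
contact_force: [-0.5, -0.3, -0.7]
opening: 0.0496
grip_force: 30.0
```

```bash
python3 -c "
import cv2
from h import *
a=r.get_image('side')['image']
cv2.imwrite('pics/m2.png',cv2.resize(a[60:240,220:420],(600,540)))"
```

```text
(no output)
```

View pics/m2.png

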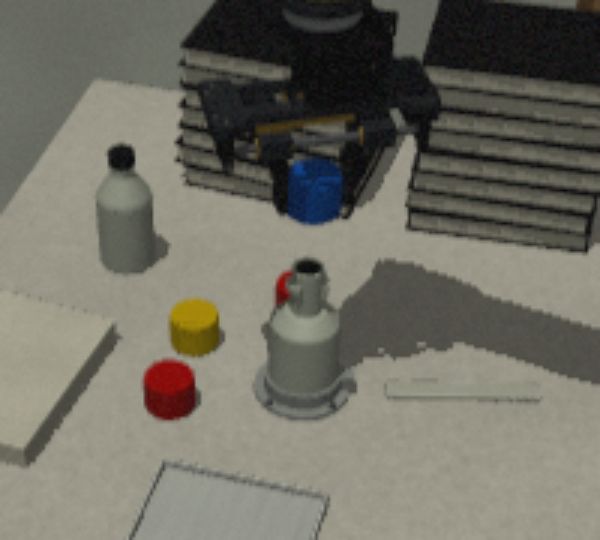

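The cap is off and upright in the gripper at (315,190), with the bare neck at (307,270). Carry it over the tray.

Call:
drive_tool(
  rows=[
    [0,0,0,0.004,0.05,0,1],
    [0,0,0,0.01,0.12,0,1],
    [0,0,0,0.015,0.2,0,1],
    [0,0,0,0.02,0.28,0,1],
    [0,0,0,0.03,0.36,0,1],
    [0,0,0,0.035,0.44,0,1],
    [0,0,0,0.04,0.5,0,1],
    [0,0,0,0.0425,0.54,0,1],
    [0,0,0,0.0425,0.54,0,1],
    [0,0,0,0.0425,0.54,0,1],
    [0,0,0,0.0425,0.54,0,1],
  ],
)

```text
time: 8.55
eef_pos: [0.5608, -0.0367, 0.4044]
tool_rot: [[-0.473, 0.881, -0.001], [0.881, 0.473, -0.001], [-0.0, -0.001, -1.0]]
contact_force: [0.2, -0.5, -0.2]
opening: 0.0499
grip_force: 30.0
```

Call:
drive_tool(
  rows=[
    [0,0,0,0,0,-0.05,1],
    [0,0,0,0,0,-0.1,1],
    [0,0,0,0,0,-0.15,1],
    [0,0,0,0,0,-0.2,1],
    [0,0,0,0,0,-0.25,1],
    [0,0,0,0,0,-0.3,1],
    [0,0,0,0,0,-0.35,1],
    [0,0,0,0,0,-0.4,1],
    [0,0,0,0,0,-0.45,1],
    [0,0,0,0,0,-0.48,1],
    [0,0,0,0,0,-0.48,1],
    [0,0,0,0,0,-0.48,1],
  ],
)

```text
time: 9.75
eef_pos: [0.5612, -0.036, 0.2132]
tool_rot: [[-0.474, 0.881, 0.0], [0.881, 0.474, 0.0], [-0.0, 0.0, -1.0]]
contact_force: [0.4, -0.1, -0.4]
opening: 0.0494
grip_force: 30.0
```

```bash
python3 s.py;python3 -c "
import cv2
from h import *
im=r.get_image('side');a=im['image']
m=cv2.inRange(cv2.cvtColor(a,cv2.COLOR_BGR2HSV),(95,90,30),(130,255,255))
ys,xs=np.nonzero(m);Q=np.array([pt(im,p) for p in zip(xs,ys)]);k=(abs(Q[:,1]+.035)<.06)&(abs(Q[:,0]-.56)<.06);print(k.sum(),np.percentile(Q[k],[3,50,97],axis=0))
cv2.imwrite('pics/m3.png',cv2.resize(a[150:300,200:400],(600,450)))"
```

```text
{'time': 9.75, 'eef_pos': [0.5612, -0.036, 0.2132], 'tool_rot': [[-0.4736, 0.8808, 0.0004], [0.8808, 0.4736, 0.0001], [-0.0001, 0.0004, -1.0]], 'joints': [37.1386, 23.5486, -42.6251, 106.1667, 18.7166, 57.4591, 14.9268], 'contact_force': [0.4458, -0.062, -0.4027], 'opening': 0.0494, 'grip_force': 30.0}
358 [[ 0.53680974 -0.04813602  0.03066792]
 [ 0.55696068 -0.02276101  0.06319097]
 [ 0.57948755 -0.012602    0.07088234]]
```

View pics/m3.png

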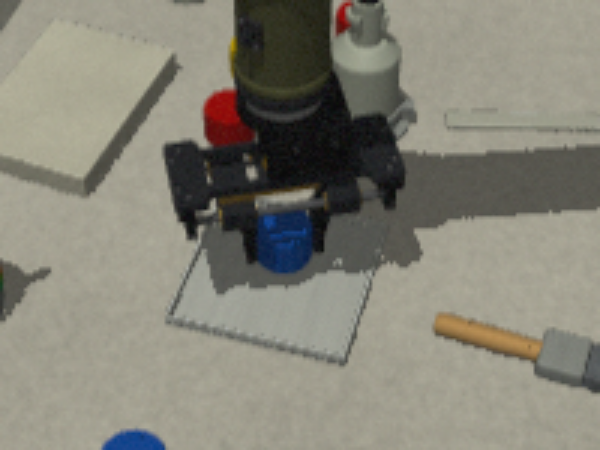

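The cap (285,240) hangs upright over the middle of the tray, about 22 mm above the floor. I'll creep down to the floor and watch the force.

Call:
drive_tool(
  rows=[
    [0,0,0,0,0,-0.01,1],
    [0,0,0,0,0,-0.02,1],
    [0,0,0,0,0,-0.03,1],
    [0,0,0,0,0,-0.04,1],
    [0,0,0,0,0,-0.0475,1],
    [0,0,0,0,0,-0.05,1],
    [0,0,0,0,0,-0.05,1],
    [0,0,0,0,0,-0.05,1],
    [0,0,0,0,0,-0.05,1],
  ],
)

```text
time: 10.7
eef_pos: [0.5611, -0.0355, 0.193]
tool_rot: [[-0.474, 0.88, 0.0], [0.88, 0.474, -0.0], [-0.0, 0.0, -1.0]]
contact_force: [0.0, -0.1, 0.0]
opening: 0.0499
grip_force: 30.0
```

Call:
drive_tool(
  rows=[
    [0,0,0,0,0,-0.0025,1],
    [0,0,0,0,0,-0.005,1],
    [0,0,0,0,0,-0.005,1],
    [0,0,0,0,0,-0.005,1],
  ],
)

```text
time: 11.1
eef_pos: [0.561, -0.0356, 0.1908]
tool_rot: [[-0.474, 0.88, 0.0], [0.88, 0.474, -0.0], [-0.0, 0.0, -1.0]]
contact_force: [-0.2, 0.3, -0.2]
opening: 0.0497
grip_force: 30.0
```

Call:
drive_tool(
  rows=[
    [0,0,0,0,0,-0.00125,1],
    [0,0,0,0,0,-0.0025,1],
    [0,0,0,0,0,-0.0025,1],
    [0,0,0,0,0,-0.0025,1],
  ],
)

```text
time: 11.5
eef_pos: [0.5611, -0.0354, 0.1907]
tool_rot: [[-0.474, 0.88, -0.0], [0.88, 0.474, -0.001], [-0.001, -0.0, -1.0]]
contact_force: [-2.8, -0.4, 8.2]
opening: 0.0498
grip_force: 30.0
```

Contact at z = 0.1907 m (8 N), as predicted. Open, then rise.

Call:
drive_tool(
  rows=[
    [0,0,0,0,0,0.0025,0],
    [0,0,0,0,0,0.0025,0],
    [0,0,0,0,0,0.0025,0],
    [0,0,0,0,0,0.0025,0],
    [0,0,0,0,0,0.0025,0],
    [0,0,0,0,0,0.0025,0],
    [0,0,0,0,0,0.0025,0],
  ],
)

```text
time: 12.2
eef_pos: [0.561, -0.0355, 0.1907]
tool_rot: [[-0.474, 0.88, 0.0], [0.88, 0.474, 0.0], [0.0, 0.0, -1.0]]
contact_force: [0.6, -0.3, 0.9]
opening: 0.0865
grip_force: 0.0
```

Call:
drive_tool(
  rows=[
    [0,0,0,0,0,0.03,0],
    [0,0,0,0,0,0.08,0],
    [0,0,0,0,0,0.15,0],
    [0,0,0,0,0,0.25,0],
    [0,0,0,0,0,0.35,0],
    [0,0,0,0,0,0.45,0],
    [0,0,0,0,0,0.45,0],
    [0,0,0,0,0,0.45,0],
    [0,0,0,0,0,0.45,0],
    [0,0,0,0,0,0.45,0],
  ],
)

```text
time: 13.2
eef_pos: [0.5605, -0.0356, 0.3695]
tool_rot: [[-0.474, 0.88, -0.002], [0.88, 0.474, 0.0], [0.002, -0.002, -1.0]]
contact_force: [-0.3, -0.4, 0.2]
opening: 0.0874
grip_force: 0.0
```

```bash
python3 -c "
import cv2
from h import *
im=r.get_image('side');a=im['image']
m=cv2.inRange(cv2.cvtColor(a,cv2.COLOR_BGR2HSV),(95,90,30),(130,255,255))
ys,xs=np.nonzero(m);Q=np.array([pt(im,p) for p in zip(xs,ys)]);k=(abs(Q[:,1]+.035)<.08)&(abs(Q[:,0]-.56)<.08);print(k.sum(),np.percentile(Q[k],[3,50,97],axis=0))
cv2.imwrite('pics/m4.png',cv2.resize(a[130:360,160:400],(600,575)))"
```

```text
357 [[ 0.53793154 -0.0516286   0.01042699]
 [ 0.55768279 -0.02406372  0.04077232]
 [ 0.5823172  -0.01263043  0.04505111]]
```

View pics/m4.png

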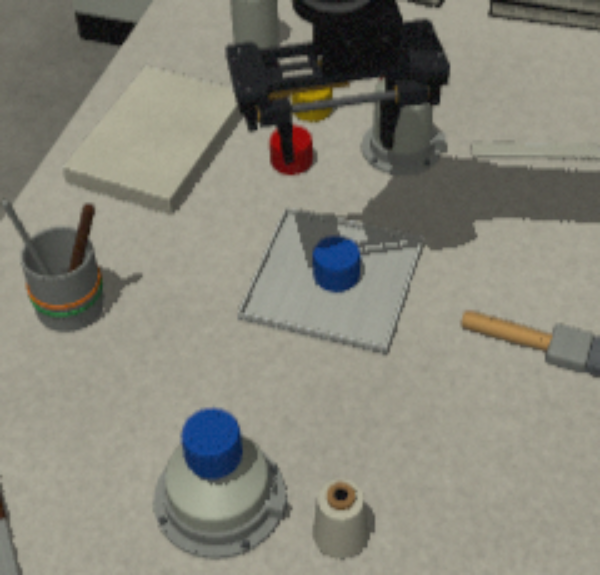

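The cap stands upright in the tray at (337,263), the paste cap is untouched at (212,442), and the gripper is clear of everything.

```bash
python3 -c "
from plant import r
print(r.finish_job())"
```

```text
the job is handed in; nothing more can be done
None
```

The glue jar's cap was unscrewed by about 101°, lifted off and set down upright near the middle of the tray; the paste jar's cap was left alone, and the job was handed in at about 13 s (no verdict was returned).

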